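# Complete the cruet caddy and ring for service

### The arm

A 6-joint arm with a two-finger parallel gripper is mounted at the origin on a cart in front of the work surface, level with it; the furniture and walls round the work are solid. World frame = base frame: x ahead of the robot, y to its left, z up, the work surface at z = 0. Lengths are in mm, angles in rad, forces in N, time in s.
With the tool pointing down it reaches from about 325 to 775 mm from the base axis. Payload 9.3 kg.
Tool frame: the origin (TCP) lies on the mounting face of the last link; the fingertips stand 173 mm ahead of it and the grasp point (between the pads) lies 155 mm ahead of it; z points along the fingers, y is the line along which they close (so a half turn about z gives the same grasp; the last joint's range is limited). The gripper opens to 85 mm and grips with 20 to 120 N. Pads are 22 mm wide; open, the fingers measure 114 mm over their backs; the gripper's body (76 mm by 85 mm) begins 54 mm behind the grasp point. The pads swing forward as they close: fully open they stand 13 mm farther back than shut.
Start: joints at [-1.267, 0.259, 0.021, 1.334, 0, 1.418], TCP at [242.586, -493.608, 404.679] pointing down, gripper open.
Joint ranges: [-3.04, 3.04], [-0.91, 1.82], [-1.04, 1.36], [-1.92, 1.95], [-1.52, 1.45], [-3.14, 3.14]. Speed limits (rad/s): [2.22, 2.22, 2.79, 3.14, 3.14, 3.14].

### API

Orientations are given as a 3x3 rotation matrix whose columns are the frame's x, y, z axes.
In Python, from plant import sense, capture, camera_info, hand_in gives the robot as it stands. The module is installed in compiled form; this text tells all that it offers.
- The arm moves only by the tool jog_arm, never from a script. Its argument "increments" is a list of rows, each a list of 4 numbers: the shift along the tool's x, y, z as a fraction of full scale, then the turn about the tool's z as a fraction of full scale. In form: [[x, y, z, turn], ...]. A call has 1 to 5 rows; each row is the pose to reach, as a shift and turn from the pose commanded when the call began, along the tool's axes at that moment; what a row does not reach only later rows make up. Full scale, the value 1, is 400 mm for a shift and 45 degrees for a turn. A row lasts 1/10 s, in which the tool goes at most 50 mm and 8.59 degrees, less where a joint would pass 70% of its speed; a pose out of reach is approached as far as the arm can. A call with a number of a shift or a turn outside -1 to 1 is refused whole. A call with a gripper value outside its range is refused whole. "grip" is the opening, from -1 (shut) to 1 (fully open), set as the call begins (left out, the last holds). The fingers move at their own pace and stop on an object; "squeeze" is the grip in N (left out, the last holds). Time passes only in rows, so rows that repeat a pose let the fingers close. It gives the time, the measured TCP pose, the force, the opening and the grip force at its end, in the units of the state.
- sense(): the state, without advancing time (a new reading comes with each control period).
- capture(name): name is "scene" or "side" or "wrist"; returns (picture, depth): 400x640x3 uint8, blue, green, red; 400x640 float32, mm along the optical axis (not along the pixel's ray), 0 where there is no reading.
- camera_info(name): a dict with "fovy" (degrees; the focal length in pixels is half the picture's height over the tangent of half this angle, whatever the lens; pixels are square), "cx", "cy" (the principal point, pixels), "k1" (the pictures are not rectified: a ray, as slopes to the right and down, at radius r is drawn at 1 + k1 r^2 times it, then the intrinsics apply), "cam_to_world" (4x4, takes a point from camera to world coordinates). Camera axes: x right, y down, z forward; pixel columns grow to the right and rows downward; lengths in mm; the calibration is good to about 2 mm. A picture is of the moment at which its call begins: read the wrist's pose just before it. camera_info takes no time and is no camera call; for the wrist camera it gives the pose at the moment of the call.
- hand_in(): hands the job in; it is judged then, once.
The state is a dict: "time": time; "joint_pos": joint angles; "dq": joint speeds; "joint_efforts": joint torques, N m; "tcp_pos": TCP position; "eef_rot": TCP orientation; "force": force on the tool from outside, world axes, zero at the start; "wrist_torque": the same for the moment, N m; "grip_width": finger opening in mm; "gripper_force": force on a finger pad.
Only numpy, scipy, OpenCV 4.12 (cv2) and the standard library are available. Lean on these libraries where they do the work, as an engineer would, in place of code of your own. Each camera call takes 0.05 s, during which the arm holds its last target. There are 200 camera calls.

### The job

The table set is ready to go out except for its pepper: stand the wooden pepper mill upright in the empty large ring of the caddy, right down on its base, and let go of it. Only then call the runner: press the plunger of the bell under the low steel shelf down to its stop and let it spring back up. Keep the mill upright, leave the salt shaker standing in its own ring and leave everything else where it is.

Things in the scene. Friction and masses are not known exactly. Their poses are not given: they have to be found in the camera images.
- pepper_mill: dark brown wooden pepper mill, standing, 170 mm high, round. Foot and body at most 58 mm across (up to z = 122 mm), above it the round head, 50 mm across at most, z = 123 to 159 mm, and a 12 mm steel knob to z = 170 mm. Origin: centre of its underside, z up along the mill. 0.18 kg, loose. It starts on the left or the right of the robot, the caddy on the other side.
- caddy: loose table caddy, about 0.9 kg: dark wooden base 92 mm (x) by 190 mm (y), 8 mm thick, with two upright steel rings along its y axis (tops 36 mm above the table): the large, empty one at y = +55 mm, the small one with the salt shaker at y = -52 mm; between them, at y = -2 mm, a thin post with a loop handle, top 115 mm above the table. Origin: underside, between the rings.
- mill_ring (a point): centre of the floor of the caddy's large ring (8 mm above the table), on which the mill's underside must stand; inner diameter 66 mm, wall 3 mm, wall 28 mm high above this point. Axes as the caddy's: y runs from the handle to this ring.
- salt_ring (a point): centre of the floor of the caddy's small ring; inner diameter 52 mm.
- salt_shaker: glass salt shaker, 45x43x86 mm, standing loose in the caddy's small ring. Origin: centre of its underside.
- bell: counter bell, fixed to the table: black base 96 mm across, steel dome to 58 mm high, above it the brass plunger. Origin: centre of its underside. It stands below the pass shelf.
- plunger (a joint): how far the bell's plunger is pressed, m: 0 = up, 0.009 = at its stop; about 2.4 N starts it, 8 N holds it at the stop; it springs back.
- plunger_top (a point): centre of the top of the brass plunger head, 32 mm across, 83 mm above the table when up; it moves straight down.
- pass_shelf: fixed steel shelf over the bell: board 130 (x) by 200 mm (y), underside 220 mm above the table, rear posts at x = +50, y = +-90, rear lip to 247 mm, a spoon on top. Origin: on the table under the board's middle. Its open front (-x) edge, at x = -65 mm, faces obliquely to the robot's right and overhangs the plunger by 25 to 35 mm: a gripper pointing down hits it, one tilted 40 degrees clears it.
- ramekin: white fluted ramekin, 84 mm across, 42 high; stands in front of the bell. Origin: centre of its underside. Bystander.
- lemon: yellow lemon, 76x57x59 mm, on the table. Origin: underside. Bystander.
- tape_roll: roll of tan tape lying flat, 98 mm across, 25 high; in front of the bell. Origin: centre of its underside. Bystander.
- orange_bottle: squeeze bottle with orange contents, 63 mm across, 234 high. Origin: centre of its underside. Bystander.
- green_bottle: squeeze bottle with dark green contents, 63 mm across, 233 high. Origin: centre of its underside. Bystander.
- dial_timer: grey kitchen timer with a red dial, 65x66x70 mm. Origin: centre of its underside. Bystander.

How it is judged (in metres and radians):
On the way, in this order (a step that is already met when the one before it is completed fails the run):
1. the mill stands upright in the caddy's large ring, let go (horizontal distance between pepper_mill and mill_ring below 0.008 m and z of pepper_mill in the frame of mill_ring between -0.006 and 0.006 m and angle between pepper_mill's own z axis and vertical below 0.1 rad and contact force between the fingers and pepper_mill below 0.2 N), for 0.2 s.
2. the bell's plunger is pressed down to its stop, with the mill standing in its ring (horizontal distance between pepper_mill and mill_ring below 0.008 m and z of pepper_mill in the frame of mill_ring between -0.006 and 0.006 m and angle between pepper_mill's own z axis and vertical below 0.1 rad and value of joint plunger above 0.0075 m), for 0.05 s.
At the end, for the whole second after the job is handed in: Mill at rest in the large ring (within 8 mm of its centre, 6 mm of its floor, tilt under 0.1 rad); caddy flat (0.05 rad); salt shaker standing in its ring (10 mm off-centre, 8 mm up, 0.1 rad); plunger, once pressed at least 7.5 mm, up again (under 1.5 mm) (horizontal distance between pepper_mill and mill_ring below 0.008 m and z of pepper_mill in the frame of mill_ring between -0.006 and 0.006 m and angle between each of pepper_mill, salt_shaker's own z axis and vertical below 0.1 rad and angle between caddy's own z axis and vertical below 0.05 rad and linear speed of pepper_mill below 0.03 m/s and horizontal distance between salt_shaker and salt_ring below 0.01 m and z of salt_shaker in the frame of salt_ring below 0.008 m and value of joint plunger below 0.0015 m); the robot touches nothing.
It fails at once if the bell is rung (plunger pressed more than 4 mm) before the mill stands in its ring (value of joint plunger above 0.004 m and not (horizontal distance between pepper_mill and mill_ring below 0.008 m and z of pepper_mill in the frame of mill_ring between -0.006 and 0.006 m and angle between pepper_mill's own z axis and vertical below 0.1 rad)).
It fails at once if the mill is tipped more than 0.6 rad (angle between pepper_mill's own z axis and vertical above 0.6 rad).
It fails at once if the ramekin, lemon, tape roll, timer or one of the two squeeze bottles is moved more than 30 mm (distance of any of ramekin, lemon, tape_roll, orange_bottle, green_bottle, dial_timer from where it was at the start of the episode above 0.03 m).
It also fails if it takes over 72 s, if anything falls off the work surface, if the arm or the gripper's body presses on something with over 40 N, if the wrist force passes 120 N, or if a joint passes its speed limit or range.

## Working session

There is one attempt and no reset: what is moved stays moved. The work goes in short steps, Python scripts to look and compute and a tool call to move; the robot and the scene stay as the last step left them, time stands still between calls to the robot, and variables do not carry over. Pictures are saved under pics/ and viewed, at most 10 in all, crops included, and the job is handed in when it is done.

Besides the shell and the picture viewer there is one more tool, called after "Call:" as name([rows], argument=value, ...), one row to a line, values as JSON. jog_arm: Moves the arm, as the interface text tells. Its arguments: {"type":"object","properties":{"increments":{"type":"array"},"grip":{"type":"number"},"squeeze":{"type":"number"}},"required":["increments"]}

```bash
mkdir -p pics && cat > h.py <<'E'
import numpy as np, cv2
from plant import sense, capture, camera_info, hand_in
def K(i):
    f=200/np.tan(np.radians(i["fovy"])/2); return f
def ray(i,u,v):
    "world origin and direction(s) (z-depth 1) of pixels"
    f=K(i); d=np.stack([(np.asarray(u,float)-i["cx"])/f,(np.asarray(v,float)-i["cy"])/f],-1); s=d.copy()
    for _ in range(20): s=d/(1+i["k1"]*(s**2).sum(-1,keepdims=True))
    c=np.concatenate([s,np.ones(s.shape[:-1]+(1,))],-1); T=np.array(i["cam_to_world"])
    return T[:3,3], c@T[:3,:3].T
def onplane(i,u,v,z):
    o,d=ray(i,u,v); return o+d*((z-o[2])/d[...,2])[...,None]
def cloud(i,depth):
    v,u=np.mgrid[0:400,0:640]; o,d=ray(i,u,v); P=o+d*depth[...,None]; P[depth==0]=np.nan; return P
def snap(name,tag):
    i=camera_info(name); im,dp=capture(name); cv2.imwrite(f"pics/{tag}.png",im); np.savez(f"{tag}.npz",im=im,dp=dp,i=np.array(i,dtype=object)); return i,im,dp
def load(tag):
    z=np.load(f"{tag}.npz",allow_pickle=True); return z["i"].item(),z["im"],z["dp"]
E
python3 - <<'E'
from h import *
for n in ("scene","side"):
    i,im,dp=snap(n,n+"0"); print(n,{k:(np.round(v,3).tolist()) for k,v in i.items()}, (dp>0).mean())
print(sense())
E
```

```text
scene {'fovy': 43.906, 'cx': 331.694, 'cy': 196.397, 'k1': -0.086, 'cam_to_world': [[-0.637, -0.571, 0.519, -176.477], [-0.771, 0.461, -0.44, 540.992], [0.012, -0.68, -0.733, 1070.758], [0.0, 0.0, 0.0, 1.0]]} 0.99604296875
side {'fovy': 57.223, 'cx': 322.731, 'cy': 198.942, 'k1': -0.016, 'cam_to_world': [[-0.941, -0.215, 0.261, 247.507], [-0.338, 0.592, -0.732, 725.185], [0.003, -0.777, -0.63, 742.341], [0.0, 0.0, 0.0, 1.0]]} 0.99606640625
{'time': 0.1, 'joint_pos': array([-1.26660728e+00,  2.59113900e-01,  2.08274385e-02,  1.33369820e+00,
       -1.32954849e-05,  1.41816342e+00]), 'dq': array([-4.32327033e-05,  3.01647668e-05,  1.37142621e-03,  1.51094364e-03,
       -1.16606554e-03,  6.87217260e-04]), 'joint_efforts': array([ 7.86286168e-03, -5.56693912e+01,  3.45068300e+01,  1.16690848e-02,
       -8.88106911e-06,  2.56551294e-05]), 'tcp_pos': array([ 242.56567346, -493.56087984,  404.13443007]), 'eef_rot': array([[ 8.97458884e-01,  4.41097965e-01, -3.68613958e-04],
       [ 4.41098088e-01, -8.97458189e-01,  1.12979423e-03],
       [ 1.67534322e-04, -1.17653878e-03, -9.99999294e-01]]), 'force': array([-0.62813753, -0.4423298 , -0.39994748]), 'wrist_torque': array([ 0.01193417, -0.02208485,  0.0577184 ]), 'gripper_force': 0.0, 'grip_width': 85.39513680681375}
```

View pics/scene0.png

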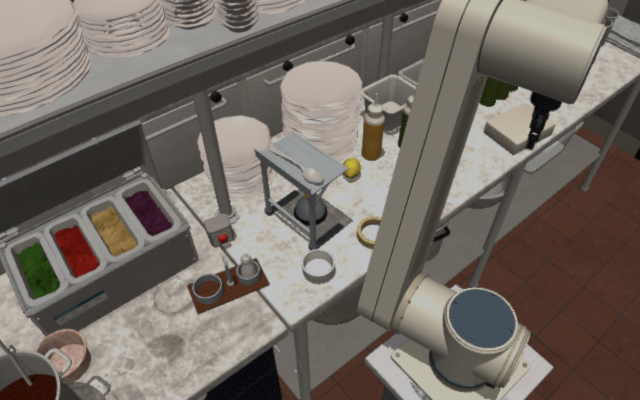

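View pics/side0.png

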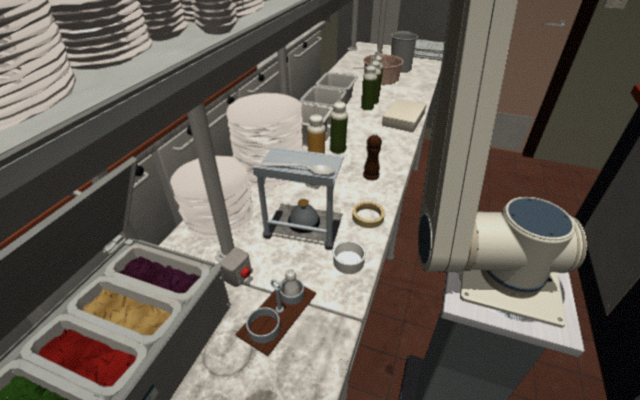

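Scene view: caddy at about (228,287), with the empty large ring at (208,289) and the salt at (248,270). The shelf is at (300,165), the bell at (311,207), ramekin (318,265), tape (371,232) and lemon (351,167). The arm hides the mill here. In the side view the mill is at (373,157), large ring (263,325), salt (290,287), plunger (303,204), shelf (300,163).

```bash
python3 - <<'E'
from h import *
np.set_printoptions(precision=1,suppress=True)
for t,pts in (("scene0",dict(ringL=(208,289,36),shaker=(248,266,80),plung=(306,190,83),ramekin=(318,258,42),tape=(371,230,25),lemon=(351,167,30))),
              ("side0",dict(ringL=(263,324,36),shaker=(290,278,86),plung=(303,203,83),ramekin=(348,253,42),tape=(368,212,25),mill=(373,138,165)))):
    i,im,dp=load(t); P=cloud(i,dp)
    for k,(u,v,z) in pts.items(): print(t,k,onplane(i,u,v,z), "depthpt",P[v,u])
i,im,dp=load("side0"); P=cloud(i,dp)
m=(im.max(2)<110)&(P[...,2]>5)&(P[...,2]<185); m[:,:355]=0; m[:,392:]=0; m[:125]=0; m[190:]=0
Q=P[m]; print("mill pts",len(Q)); 
for z in range(10,180,20):
    q=Q[abs(Q[:,2]-z)<10]; 
    if len(q): print(z,len(q),q.min(0),q.max(0),np.median(q,0))
# shelf top points both views
for t in("scene0","side0"):
    i,im,dp=load(t); P=cloud(i,dp); m=(abs(P[...,2]-225)<8)&(P[...,0]>350)&(P[...,0]<900)&(abs(P[...,1])<350)
    n,l,s,c=cv2.connectedComponentsWithStats(m.astype(np.uint8))
    for k in range(1,n):
        if s[k,4]>300:
            q=P[l==k]; r=cv2.minAreaRect(q[:,:2].astype(np.float32)); print(t,s[k],np.median(q[:,2]),r,"\n",cv2.boxPoints(r))
E
```

```text
scene0 ringL [508.1 350.7  36. ] depthpt [527.9 345.2   6.1]
scene0 shaker [475.1 250.   80. ] depthpt [485.  245.6  64.9]
scene0 plung [585.6 -11.5  83. ] depthpt [466.   75.2 238. ]
scene0 ramekin [409.1  87.1  42. ] depthpt [426.4  73.7  11.6]
scene0 tape [401.1 -89.8  25. ] depthpt [ 415.7 -105.8   -1.5]
scene0 lemon [ 617.2 -205.8   30. ] depthpt [ 599.1 -188.8   53.7]
side0 ringL [516.3 351.   36. ] depthpt [527.  336.1   7.8]
side0 shaker [493.1 252.8  86. ] depthpt [494.4 250.3  82.6]
side0 plung [566.8  -5.3  83. ] depthpt [566.5  -4.7  83.5]
side0 ramekin [402.1  96.3  42. ] depthpt [410.1  63.4   5.4]
side0 tape [397.1 -96.8  25. ] depthpt [ 402.  -123.7    1.5]
side0 mill [ 441.  -287.5  165. ] depthpt [ 443.3 -299.5  158.2]
mill pts 586
10 79 [ 414.5 -689.3    5.3] [ 479.7 -287.4   19.9] [ 444.9 -297.5   13.2]
30 67 [ 416.8 -315.1   20.3] [ 464.  -288.3   39.4] [ 436.3 -293.    30.5]
50 84 [ 416.2 -318.    40.1] [ 464.8 -285.1   59.8] [ 438.4 -295.3   50.3]
70 63 [ 421.5 -314.9   60. ] [ 459.5 -291.1   80. ] [ 437.9 -298.4   68.6]
90 51 [ 423.6 -311.4   80.7] [ 457.7 -29
[... 516 characters left out ...]
 -370.7]
 [ 928.7 -157.2]
 [ 721.4  -68.9]]
scene0 [ 255  131   93   66 2585] 225.651087786605 ((562.334228515625, 19.28302001953125), (203.27105712890625, 133.97445678710938), 6.522721767425537) 
 [[453.7  74.3]
 [469.  -58.8]
 [670.9 -35.7]
 [655.7  97.4]]
side0 [ 226   96   76   35 1644] 226.40530892070092 ((778.8097534179688, -218.66531372070312), (230.49789428710938, 217.34214782714844), 65.08647918701172) 
 [[ 631.7 -277.4]
 [ 828.8 -369. ]
 [ 925.9 -159.9]
 [ 728.8  -68.4]]
side0 [ 253  146   91   41 1794] 227.48002138891883 ((563.3134765625, 16.040794372558594), (201.36048889160156, 133.93515014648438), 6.630715370178223) 
 [[455.6  70.9]
 [471.  -62.1]
 [671.1 -38.9]
 [655.6  94.2]]
```

Call:
jog_arm([
  [0.6,-0.19,0,0],
  [0.6,-0.19,0,0],
  [0.6,-0.19,0,0],
  [0.6,-0.19,0,0],
  [0.6,-0.19,0,0],
], grip=1)

```text
time: 0.6
tcp_pos: [424.2, -319.1, 404.5]
eef_rot: [[0.898, 0.441, -0.0], [0.441, -0.898, 0.0], [-0.0, -0.0, -1.0]]
force: [0.8, -1.2, -0.4]
grip_width: 85.6
gripper_force: 0.0
```

Call:
jog_arm([
  [0,0,0,0],
  [0,0,0,0],
])

```text
time: 0.8
tcp_pos: [424.0, -319.7, 404.4]
eef_rot: [[0.896, 0.444, -0.001], [0.444, -0.896, 0.0], [-0.0, -0.0, -1.0]]
force: [-0.3, 0.4, 0.7]
grip_width: 85.3
gripper_force: 0.0
```

```bash
python3 - <<'E'
from h import *
i,im,dp=snap("wrist","w1"); print({k:(np.round(v,3).tolist()) for k,v in i.items()}); s=sense(); print(s["tcp_pos"],s["eef_rot"],s["joint_pos"])
i,im,dp=snap("scene","scene1")
E
```

```text
{'fovy': 60.006, 'cx': 319.491, 'cy': 201.353, 'k1': -0.022, 'cam_to_world': [[0.445, -0.849, -0.286, 496.621], [-0.896, -0.422, -0.141, -283.278], [-0.001, 0.319, -0.948, 373.232], [0.0, 0.0, 0.0, 1.0]]}
[ 423.33458876 -320.57235464  404.37768217] [[ 8.96949361e-01  4.42132837e-01 -6.31346169e-04]
 [ 4.42133042e-01 -8.96949453e-01  2.28348372e-04]
 [-4.65325288e-04 -4.83955929e-04 -9.99999775e-01]] [-8.06151053e-01  2.26438865e-01 -2.28937759e-02  1.32206554e+00
 -2.97515808e-04  1.87746636e+00]
```

View pics/w1.png

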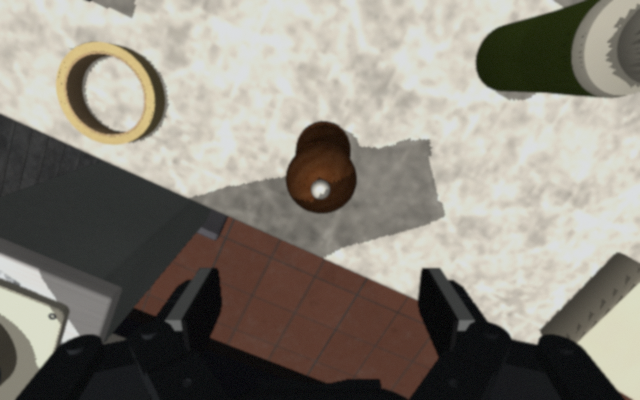

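The wrist view shows the mill's knob at (320,190), its head around (321,180), the tape roll at (112,92) and the green bottle at top right.

```bash
python3 - <<'E'
from h import *
np.set_printoptions(precision=1,suppress=True)
i,im,dp=load("w1"); P=cloud(i,dp)
print("knob",onplane(i,320.,190.,170.),P[190,320]); 
Q=P[110:215,270:370].reshape(-1,3); 
for a,b in((128,150),(150,160),(160,175),(20,110)):
    q=Q[(Q[:,2]>a)&(Q[:,2]<b)]; print(a,b,len(q),q.min(0),q.max(0),(q.min(0)+q.max(0))/2)
j,jm,jd=load("scene1"); PS=cloud(j,jd)
m=(abs(PS[...,0]-440)<50)&(abs(PS[...,1]+312)<50)&(PS[...,2]>10)&(PS[...,2]<165)
print("scene mill pts",m.sum(),PS[m].min(0) if m.any() else '',PS[m].max(0) if m.any() else '')
E
```

```text
knob [ 442.  -310.6  170. ] [ 442.  -310.6  169.8]
128 150 1290 [ 416.1 -336.3  131.1] [ 465.7 -287.   150. ] [ 440.9 -311.7  140.5]
150 160 2354 [ 421.2 -331.9  150. ] [ 461.7 -292.   160. ] [ 441.5 -312.   155. ]
160 175 295 [ 436.  -317.1  163.3] [ 447.3 -305.1  171.3] [ 441.6 -311.1  167.3]
20 110 733 [ 429.6 -339.1   28.2] [ 467.8 -287.3   76. ] [ 448.7 -313.2   52.1]
scene mill pts 33 [ 413.1 -331.5   10.3] [ 428.3 -314.   145.2]
```

Call:
jog_arm([
  [0.047,0,0,0],
  [0.047,0,0.1,0],
  [0.047,0,0.2,0],
  [0.047,0,0.277,0],
  [0.047,0,0.277,0],
])

```text
time: 1.4
tcp_pos: [438.3, -313.0, 290.2]
eef_rot: [[0.899, 0.439, -0.005], [0.439, -0.899, 0.005], [-0.003, -0.007, -1.0]]
force: [-0.7, 0.4, 0.1]
grip_width: 85.2
gripper_force: 0.0
```

Call:
jog_arm([
  [0,0,0,0],
  [0,0,0,0],
  [0,0,0,0],
  [0,0,0,0],
  [0,0,0,0],
], grip=-1, squeeze=50)

```text
time: 1.9
tcp_pos: [440.4, -312.9, 296.2]
eef_rot: [[0.897, 0.441, 0.003], [0.441, -0.897, -0.003], [0.001, 0.004, -1.0]]
force: [-0.4, -0.2, 7.5]
grip_width: 46.9
gripper_force: 50.5
```

Call:
jog_arm([
  [0,0,0,0],
  [0,0,0,0],
  [0,0,-0.02,0],
  [0,0,-0.04,0],
  [0,0,-0.06,0],
])

```text
time: 2.4
tcp_pos: [440.1, -312.5, 319.1]
eef_rot: [[0.897, 0.441, 0.001], [0.441, -0.897, -0.001], [0.0, 0.001, -1.0]]
force: [-0.3, -0.2, -1.0]
grip_width: 46.9
gripper_force: 51.4
```

```bash
python3 - <<'E'
from h import *
np.set_printoptions(precision=1,suppress=True)
i,im,dp=snap("wrist","w2"); s=sense(); print(s["tcp_pos"],s["grip_width"],s["gripper_force"],s["force"],s["time"])
P=cloud(i,dp);cv2.imwrite("pics/w2.png",im)
R=s["eef_rot"]; T=(P-s["tcp_pos"])@R  # tool coords
v,u=np.mgrid[0:400,0:640]
m=(T[...,2]>-20)&(T[...,2]<180)&(np.abs(T[...,1])<80)&(np.abs(T[...,0])<70); q=T[m]
for z in range(0,180,15):
    b=q[(q[:,2]>=z)&(q[:,2]<z+15)]
    if len(b): print(z,len(b),b.min(0),b.max(0))
i,im,dp=snap("side","side2");i,im,dp=snap("scene","scene2")
E
```

```text
[ 440.3 -312.6  320.3] 46.66291452323173 51.41611263505183 [ 1.4 -0.7  0.3] 2.45
75 277 [ 15.8 -25.7  88.1] [18.  24.4 90. ]
90 12323 [  2.2 -64.   90. ] [ 18.1  62.2 105. ]
105 11574 [-13.7 -60.7 105. ] [ 17.8  59.2 120. ]
120 5285 [-13.2 -56.6 120. ] [ 14.2  55.7 135. ]
135 9292 [-15.8 -38.  135. ] [ 23.7  36.5 150. ]
150 4052 [-12.1 -37.9 150. ] [ 26.4  36.5 165. ]
165 1079 [  5.3 -36.1 165. ] [ 25.7  34.3 180. ]
```

View pics/w2.png

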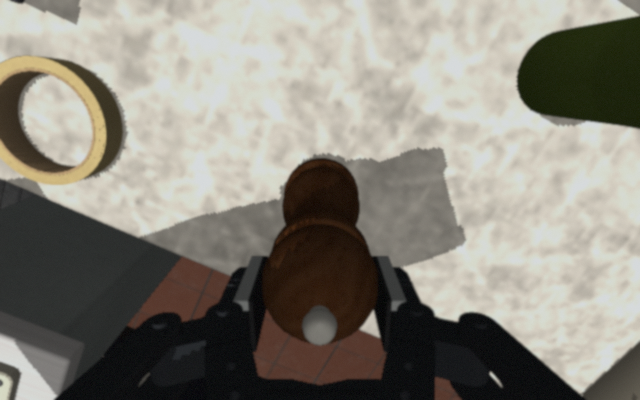

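The mill is held by its head at 46.9 mm between the pads, with its knob at (320,325), and it looks upright. Next I measure the caddy.

```bash
python3 - <<'E'
from h import *
from scipy.optimize import least_squares
np.set_printoptions(precision=1,suppress=True)
def circ(p,r=None):
    f=lambda c: np.hypot(*(p-c[:2]).T)-(c[2] if r is None else r)
    s=least_squares(f,[*p.mean(0),30],loss="soft_l1"); return s.x,np.abs(s.fun).mean(),len(p)
for t in("scene0","side0"):
    i,im,dp=load(t);P=cloud(i,dp)
    m=(np.hypot(P[...,0]-511,P[...,1]-351)<48)&(P[...,2]>31)&(P[...,2]<40); print(t,"large ring",circ(P[m][:,:2]))
    m=(np.hypot(P[...,0]-485,P[...,1]-250)<40)&(P[...,2]>31)&(P[...,2]<40); print(t,"salt ring",circ(P[m][:,:2]))
    b=cv2.cvtColor(im,cv2.COLOR_BGR2HSV); m=(P[...,2]>3)&(P[...,2]<13)&(b[...,1]>90)&(np.hypot(P[...,0]-500,P[...,1]-300)<130)
    r=cv2.minAreaRect(P[m][:,:2].astype(np.float32)); print("base",m.sum(),r)
    m=(np.hypot(P[...,0]-500,P[...,1]-300)<100)&(P[...,2]>98)&(P[...,2]<122); print("handle top",P[m].mean(0),P[m].min(0),P[m].max(0))
    m=(np.hypot(P[...,0]-568,P[...,1]+15)<30)&(P[...,2]>72)&(P[...,2]<90); print("plunger",m.sum(),P[m].min(0) if m.any() else 0,P[m].max(0) if m.any() else 0, circ(P[m][:,:2],16) if m.any() else 0)
    m=(np.hypot(P[...,0]-568,P[...,1]+15)<60)&(P[...,2]>30)&(P[...,2]<58); print("dome",m.sum(),P[m].min(0),P[m].max(0))
i,im,dp=load("side2");P=cloud(i,dp)
m=(np.hypot(P[...,0]-441,P[...,1]+312)<35)&(P[...,2]<140)&(P[...,2]>3); print("mill held",P[m].min(0),np.percentile(P[m][:,2],[1,5]))
i,im,dp=load("w2");P=cloud(i,dp)
m=(np.hypot(P[...,0]-441,P[...,1]+312)<35); m[:,280]=0; q=P[312:340,305:335].reshape(-1,3); q=q[q[:,2]>184]; print("knob",q.max(0),q.mean(0))
E
```

```text
scene0 large ring (array([519.5, 347.5,  34.5]), np.float64(1.24696180543889), 137)
scene0 salt ring (array([498. , 243.1,  25.2]), np.float64(3.727393457356168), 112)
base 1194 ((507.1211242675781, 299.4904479980469), (186.40321350097656, 90.54679870605469), 77.73468017578125)
handle top [502.6 293.3 108.4] [491.4 288.8 100.7] [519.1 297.1 113.9]
plunger 16 [561.6 -23.9  74.5] [583.4   4.1  83.3] (array([571.4, -13.5,  30. ]), np.float64(1.5035501941131773), 16)
dome 315 [529.7 -49.9  30.1] [604.2  28.2  57.7]
side0 large ring (array([520.9, 346. ,  34.3]), np.float64(0.8201133041152961), 210)
side0 salt ring (array([498.3, 240.3,  26.1]), np.float64(4.25518298038117), 139)
base 1502 ((509.16595458984375, 298.16265869140625), (186.98751831054688, 88.93551635742188), 77.3792724609375)
handle top [506.5 290.9 109.5] [494.6 287.   98.5] [523.8 295.  116. ]
plunger 69 [556.2 -28.   76.5] [585.1   1.7  85.7] (array([573.4, -17.8,  30. ]), np.float64(4.614220004248878), 69)
dome 383 [530.9 -43.8  30.4] [609.8  27.4  58. ]
mill held [ 410.9 -327.1    3. ] [3.1 3.8]
knob [ 448.  -305.4  194. ] [ 444.  -310.3  190.9]
```

Call:
jog_arm([
  [0,-0.09,-0.056,0],
  [0,-0.18,-0.112,0],
  [0,-0.28,-0.168,0],
  [0,-0.38,-0.224,0],
  [0,-0.48,-0.28,0],
])

```text
time: 3.05
tcp_pos: [354.3, -138.8, 430.4]
eef_rot: [[0.898, 0.441, -0.0], [0.441, -0.898, 0.0], [-0.0, -0.001, -1.0]]
force: [1.2, -0.2, -0.5]
grip_width: 46.8
gripper_force: 51.9
```

Call:
jog_arm([
  [0.04,-0.1,0,-0.16],
  [0.08,-0.2,0,-0.32],
  [0.12,-0.3,0,-0.48],
  [0.16,-0.41,0,-0.64],
  [0.2,-0.51,0,-0.8],
])

```text
time: 3.55
tcp_pos: [336.2, 79.9, 429.9]
eef_rot: [[0.463, 0.887, 0.0], [0.887, -0.463, 0.0], [0.0, 0.0, -1.0]]
force: [1.8, -0.5, -1.1]
grip_width: 47.1
gripper_force: 51.9
```

Call:
jog_arm([
  [0.11,0.012,0,0],
  [0.22,0.024,0,0],
  [0.33,0.036,0,0],
  [0.44,0.048,0,0],
  [0.56,0.06,0,0],
])

```text
time: 4.05
tcp_pos: [463.5, 266.9, 429.6]
eef_rot: [[0.467, 0.885, -0.0], [0.885, -0.467, -0.0], [-0.0, -0.0, -1.0]]
force: [1.3, -0.0, -0.9]
grip_width: 46.4
gripper_force: 52.1
```

Call:
jog_arm([
  [0,0,0,0],
  [0,0,0,0],
])

```text
time: 4.25
tcp_pos: [463.3, 266.0, 428.6]
eef_rot: [[0.465, 0.885, -0.002], [0.885, -0.465, -0.001], [-0.002, -0.002, -1.0]]
force: [-0.7, -0.1, -1.3]
grip_width: 46.9
gripper_force: 52.1
```

```bash
python3 - <<'E'
from h import *
i,im,dp=snap("wrist","w3"); s=sense(); print(s["tcp_pos"],s["eef_rot"],s["joint_pos"],s["grip_width"],s["gripper_force"],s["time"])
i,im,dp=snap("side","side3");i,im,dp=snap("scene","scene3")
E
```

```text
[462.82772275 265.16618499 429.17594345] [[ 4.66240623e-01  8.84656433e-01 -1.63630275e-03]
 [ 8.84656710e-01 -4.66242266e-01 -8.09095337e-04]
 [-1.47868490e-03 -1.07033309e-03 -9.99998334e-01]] [ 3.62937553e-01  2.24898365e-01  3.78038294e-02  1.38551875e+00
 -1.75465818e-04  2.41877188e+00] 46.444637234542135 52.0696329488419 4.3
```

View pics/w3.png

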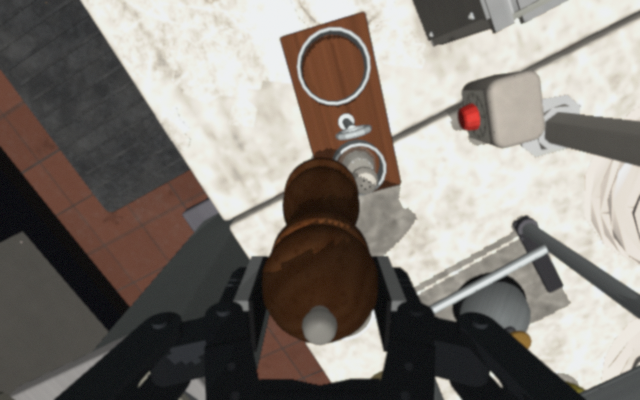

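The wrist view shows the large ring at (335,67), the handle at (350,127) and the salt shaker at (362,172). The bell's plunger is at (520,340). The mill is held, with its knob at (320,323).

```bash
python3 - <<'E'
from h import *
from scipy.optimize import least_squares
np.set_printoptions(precision=1,suppress=True)
def circ(p):
    s=least_squares(lambda c: np.hypot(*(p-c[:2]).T)-c[2],[*p.mean(0),30],loss="soft_l1"); return s.x,np.abs(s.fun).mean(),len(p)
i,im,dp=load("w3");P=cloud(i,dp);t=np.array([462.83,265.17,429.18]); 
R=sense()["eef_rot"]
m=(np.hypot(P[...,0]-520,P[...,1]-347)<46)&(P[...,2]>32)&(P[...,2]<40); print("ring",circ(P[m][:,:2]),np.median(P[m][:,2]))
m=(np.hypot(P[...,0]-520,P[...,1]-347)<20); print("floor",np.median(P[m][:,2]))
m=(np.hypot(P[...,0]-507,P[...,1]-290)<35)&(P[...,2]>60); print("handle",P[m].mean(0),P[m].max(0),P[m].min(0))
T=(P-t)@R
for n,(a,b) in dict(knob=(120,130),head=(130,160),low=(165,330)).items():
    q=T[150:345,262:380].reshape(-1,3); q=q[(q[:,2]>a)&(q[:,2]<b)&(np.hypot(q[:,0],q[:,1])<34)]; print(n,len(q),q.min(0),q.max(0))
print("knob@z",(onplane(i,320.,323.,t[2]-126)-t)@R, T[323,320])
m=(np.hypot(P[...,0]-571,P[...,1]+13)<30)&(P[...,2]>70)&(P[...,2]<90); print("plunger",m.sum(),P[m].min(0) if m.any() else 0,P[m].max(0)if m.any() else 0)
for t_ in ("side3",):
    i,im,dp=load(t_);P=cloud(i,dp); m=(np.hypot(P[...,0]-464,P[...,1]-266)<33)&(P[...,2]<250)&(P[...,2]>120); q=P[m]; print(t_,len(q),q.min(0),q.max(0))
    for a in(140,170,200,230):
        b=q[abs(q[:,2]-a)<15]; print(a,b.min(0),b.max(0))
E
```

```text
ring (array([519.6, 347. ,  34.1]), np.float64(0.787590838437556), 753) 35.42051763941697
floor 7.559596157215822
handle [487.2 273.1 275.4] [522.9 297.  341.2] [472.  255.   61.3]
knob 701 [ -2.6  -6.3 126.1] [  8.7   4.7 130. ]
head 10024 [-15.3 -24.5 130. ] [ 27.5  24.1 160. ]
low 5098 [ -5.8 -28.2 165. ] [ 30.1  28.6 295.6]
knob@z [  8.7  -0.5 126. ] [  7.   -0.4 128.2]
plunger 206 [568.1 -22.1  73.5] [587.    3.6  83.6]
side3 972 [435.5 249.4 134.6] [490.5 293.1 249.9]
140 [435.5 249.4 134.6] [490.5 293.1 154.9]
170 [437.8 251.2 155. ] [487.7 291.1 185. ]
200 [440.  251.6 185.1] [486.3 289.3 214.9]
230 [441.  261.9 215. ] [479.4 287.3 244.9]
```

Call:
jog_arm([
  [0.08,0.01,0,0],
  [0.16,0.02,0,0],
  [0.24,0.03,0,0],
  [0.24,0.03,0.05,0],
  [0.24,0.03,0.1,0],
])

```text
time: 4.9
tcp_pos: [518.6, 344.0, 390.0]
eef_rot: [[0.467, 0.884, 0.001], [0.884, -0.467, 0.001], [0.001, 0.001, -1.0]]
force: [-0.0, 0.4, -1.6]
grip_width: 46.8
gripper_force: 52.1
```

Call:
jog_arm([
  [0,0,0.04,0],
  [0,0,0.07,0],
  [0,0,0.07,0],
  [0,0,0.07,0],
])

```text
time: 5.3
tcp_pos: [518.4, 343.9, 362.8]
eef_rot: [[0.467, 0.884, 0.001], [0.884, -0.467, 0.0], [0.001, 0.001, -1.0]]
force: [0.2, 0.1, -1.5]
grip_width: 46.7
gripper_force: 52.1
```

```bash
python3 - <<'E'
from h import *
np.set_printoptions(precision=1,suppress=True)
s=sense(); print(s["tcp_pos"],s["force"],s["time"]); 
for n in ("wrist","side","scene"):
    i,im,dp=snap(n,n+"4");P=cloud(i,dp); t=s["tcp_pos"]
    m=(np.hypot(P[...,0]-520,P[...,1]-347)<45)&(P[...,2]>31)&(P[...,2]<40); print(n,"ring",m.sum())
    q=P[(np.hypot(P[...,0]-520,P[...,1]-347)<50)]
    for a in(60,80,110,150,170,190):
        b=q[abs(q[:,2]-a)<7]
        if len(b): print(a,len(b),b.min(0),b.max(0))
E
python3 -c "
import cv2,numpy as np
a=cv2.imread('pics/side4.png')[180:360,180:360]; b=cv2.imread('pics/scene4.png')[170:350,120:300]
cv2.imwrite('pics/p4.png',cv2.resize(np.hstack([a,b]),None,fx=2.2,fy=2.2))"
```

```text
[518.4 343.9 362.8] [ 0.2  0.1 -1.5] 5.3
wrist ring 542
80 653 [496.5 332.1  73. ] [548.2 373.6  86.8]
110 745 [494.  328.4 103. ] [546.2 372.  117. ]
150 434 [505.5 340.4 143. ] [538.1 364.3 156.9]
170 146 [515.5 352.3 163. ] [540.  368.7 176.9]
190 1005 [496.7 339.5 183. ] [549.2 369.7 197. ]
side ring 132
80 176 [491.6 322.1  73.1] [548.3 373.   86.7]
110 148 [494.1 325.7 103.2] [543.7 370.7 117. ]
150 86 [500.9 338.8 143.4] [534.1 362.9 157. ]
170 59 [497.5 339.9 163.1] [530.6 366.  176.9]
190 75 [496.4 358.8 183.1] [536.8 368.3 196.4]
scene ring 89
60 1 [505.  368.3  65.9] [505.  368.3  65.9]
80 129 [490.3 317.4  73. ] [534.4 374.4  87. ]
110 109 [490.7 319.4 103.2] [523.8 372.9 117. ]
150 66 [499.  327.6 143. ] [521.4 365.4 156.6]
170 46 [497.3 330.9 163.5] [518.  369.  176.9]
190 42 [490.8 324.7 183.8] [518.2 370.6 196.6]
```

View pics/p4.png

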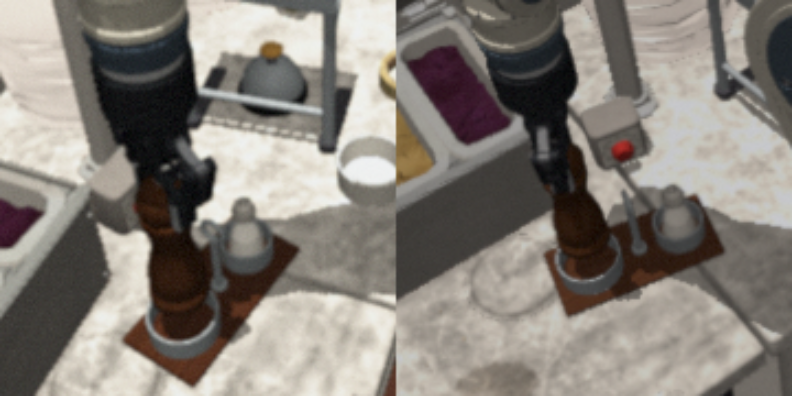

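The mill hangs upright over the ring, with its foot about 1.5 mm short in y. I correct that and lower it.

Call:
jog_arm([
  [0.004,-0.002,0,0],
  [0.004,-0.002,0.03,0],
  [0.004,-0.002,0.06,0],
  [0.004,-0.002,0.09,0],
  [0.004,-0.002,0.11,0],
])

```text
time: 5.95
tcp_pos: [518.2, 346.1, 315.9]
eef_rot: [[0.467, 0.884, -0.002], [0.884, -0.467, -0.001], [-0.002, -0.001, -1.0]]
force: [0.8, -0.1, -2.2]
grip_width: 46.8
gripper_force: 52.1
```

Call:
jog_arm([
  [0,0,0.012,0],
  [0,0,0.024,0],
  [0,0,0.034,0],
  [0,0,0.034,0],
  [0,0,0.034,0],
])

```text
time: 6.45
tcp_pos: [518.5, 346.2, 304.5]
eef_rot: [[0.467, 0.884, 0.0], [0.884, -0.467, 0.0], [0.0, 0.0, -1.0]]
force: [-0.8, -0.1, -1.0]
grip_width: 46.7
gripper_force: 52.1
```

```bash
python3 - <<'E'
from h import *
np.set_printoptions(precision=1,suppress=True)
s=sense(); print(s["tcp_pos"],s["force"],s["time"]); 
for n in ("wrist","side","scene"):
    i,im,dp=snap(n,n+"5");P=cloud(i,dp)
    q=P[(np.hypot(P[...,0]-520,P[...,1]-347)<40)]
    for a in(50,80,110,150,170):
        b=q[abs(q[:,2]-a)<7]
        if len(b): print(n,a,len(b),b.min(0),b.max(0))
E
```

```text
[518.5 346.2 304.5] [-0.8 -0.1 -1. ] 6.45
wrist 50 664 [493.9 330.8  43.2] [546.1 374.2  57. ]
wrist 80 773 [501.1 337.1  73. ] [540.2 368.6  87. ]
wrist 110 136 [516.3 354.5 103.2] [539.8 370.6 117. ]
wrist 150 4455 [488.1 325.4 143. ] [554.  372.9 157. ]
wrist 170 6408 [488.1 325.1 163. ] [557.6 374.5 177. ]
side 50 126 [493.8 328.3  43. ] [538.8 372.7  56.9]
side 80 107 [499.1 330.8  73.2] [535.7 367.3  87. ]
side 110 48 [498.2 344.  103.2] [529.7 368.5 116.6]
side 150 150 [483.3 332.  143.5] [549.9 371.3 157. ]
side 170 136 [493.6 332.4 163. ] [552.1 370.  176.4]
scene 50 100 [490.9 321.8  43.2] [519.  374.2  57. ]
scene 80 80 [497.3 328.   73.1] [527.  368.8  86.9]
scene 110 37 [496.5 331.5 103.5] [517.9 369.9 116.9]
scene 150 86 [482.6 324.5 143.1] [538.  371.2 156.9]
scene 170 5 [488.9 334.8 163.4] [513.5 351.6 166. ]
```

Call:
jog_arm([
  [0,0,0.002,0],
  [0,0,0.004,0],
  [0,0,0.004,0],
])

```text
time: 6.9
tcp_pos: [518.5, 346.5, 304.3]
eef_rot: [[0.467, 0.884, 0.002], [0.884, -0.467, 0.002], [0.003, 0.001, -1.0]]
force: [-2.0, 0.8, 9.0]
grip_width: 46.6
gripper_force: 53.0
```

Call:
jog_arm([
  [0,0,0,0],
  [0,0,0,0],
  [0,0,0,0],
  [0,0,0,0],
  [0,0,0,0],
], grip=1)

```text
time: 7.4
tcp_pos: [518.5, 346.2, 302.5]
eef_rot: [[0.467, 0.884, -0.0], [0.884, -0.467, -0.0], [-0.0, -0.0, -1.0]]
force: [0.4, -0.4, 0.2]
grip_width: 85.6
gripper_force: 0.0
```

Call:
jog_arm([
  [0,0,-0.04,0],
  [0,0,-0.1,0],
  [0,0,-0.18,0],
  [0,0,-0.28,0],
  [0,0,-0.35,0],
])

```text
time: 7.9
tcp_pos: [518.3, 346.1, 445.2]
eef_rot: [[0.467, 0.884, 0.002], [0.884, -0.467, 0.001], [0.002, 0.001, -1.0]]
force: [0.6, 1.4, 0.3]
grip_width: 85.1
gripper_force: 0.0
```

```bash
python3 - <<'E'
from h import *
np.set_printoptions(precision=1,suppress=True)
s=sense(); print(s["tcp_pos"],s["joint_pos"],s["time"]); 
for n in ("wrist","side","scene"):
    i,im,dp=snap(n,n+"6");P=cloud(i,dp)
    q=P[(np.hypot(P[...,0]-520,P[...,1]-347)<40)]
    for a in(52,140,155,170,180):
        b=q[abs(q[:,2]-a)<7]
        if len(b): print(n,a,len(b),b.min(0),b.max(0),(b.min(0)+b.max(0))/2)
E
python3 -c "
import cv2,numpy as np
a=cv2.imread('pics/side6.png')[180:360,180:360]; b=cv2.imread('pics/wrist6.png')
cv2.imwrite('pics/p6.png',np.hstack([cv2.resize(a,(300,300)),cv2.resize(b,(480,300))]))"
```

```text
[518.3 346.1 445.2] [ 0.5  0.4  0.3  1.5 -0.   2.5] 7.9
wrist 52 259 [495.2 330.5  45. ] [546.  374.4  59. ] [520.6 352.5  52. ]
wrist 140 68 [507.8 349.8 139.1] [542.9 374.4 147. ] [525.3 362.1 143. ]
wrist 155 1471 [493.7 325.6 148. ] [542.8 374.4 162. ] [518.2 350.  155. ]
wrist 170 1171 [501.8 333.8 163. ] [535.3 365.9 177. ] [518.6 349.9 170. ]
wrist 180 205 [512.4 345.  173.1] [523.8 356.8 179. ] [518.1 350.9 176.1]
side 52 127 [493.7 329.3  45.6] [544.6 373.7  58.9] [519.2 351.5  52.2]
side 140 72 [495.  339.9 133. ] [536.4 372.5 147. ] [515.7 356.2 140. ]
side 155 233 [495.  325.4 148.2] [543.9 373.1 162. ] [519.4 349.2 155.1]
side 170 164 [503.3 331.  163. ] [535.8 363.9 177. ] [519.6 347.5 170. ]
side 180 31 [513.1 343.6 173.6] [524.3 354.1 180.7] [518.7 348.9 177.2]
scene 52 101 [491.5 323.7  45.7] [516.2 374.4  59. ] [503.8 349.   52.4]
scene 140 52 [492.5 330.4 133.2] [527.6 374.9 146.7] [510.1 352.6 139.9]
scene 155 178 [491.9 327.6 148.2] [532.4 374.6 161.8] [512.1 351.1 155. ]
scene 170 110 [501.1 334.6 163. ] [534.3 367.7 175.9] [517.7 351.1 169.5]
scene 180 23 [512.8 345.6 173.2] [523.9 356.6 179.8] [518.3 351.1 176.5]
```

View pics/p6.png

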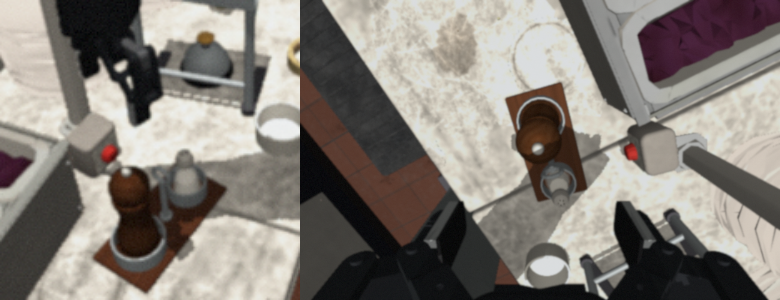

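The mill now stands in the ring, let go, with its top at about 178 mm and its axis near (518.5,349.5). For the bell I need tool tilt, which the jog axes don't offer directly. I'll check for free space on the left and see how the arm behaves at the edge of its reach.

```bash
python3 - <<'E'
from h import *
np.set_printoptions(precision=0,suppress=True,linewidth=200)
H=np.full((12,12),-1.)
for n in("scene0","side0","w3","wrist6"):
    i,im,dp=load(n);P=cloud(i,dp)
    if n[0]=="s": P[:,360:]=np.nan
    for a in range(12):
        for b in range(12):
            m=(P[...,0]//100==a-2)&(P[...,1]//100==b-1)&(P[...,2]<1000)
            if n[0]=="w": m&=P[...,2]<250
            if m.sum()>5: H[a,b]=max(H[a,b],np.percentile(P[m][:,2],98))
print("rows x -200.. ; cols y -100..");print(H)
print(sense()["joint_pos"].round(3))
E
```

```text
rows x -200.. ; cols y -100..
[[ -1.  -1.   1.  -1.  -1.  -1.  -1.  -1.  -1.  -1.  -1.  -1.]
 [ -1.  -1.   2.  86.  -1.  -1.  -1.  -1.  -1.  -1.  -1.  -1.]
 [ -1.  14.   1.  -1.  -1.  -1.  -1.  -1.  -1.  -1.  -1.  -1.]
 [ -1.   2. 142.  -1.  -1.  -1.  -1.  -1.  -1.  -1.  -1.  -1.]
 [ -1.  -1. 159.  -1.  -1.  -1.  -1.  -1.  -1.  -1.  -1.  -1.]
 [  4.  42.  42.   3.   3.   3.   3. 200. 201.  -1.  -1.  -1.]
 [229. 246.  42. 248. 150.   4.   3. 199. 200. 114.  -1.  -1.]
 [229. 247.   4. 109. 175.   4.   3.  61. 233. 144.  -1.  -1.]
 [578. 610. 541. 541. 541. 664. 646. 145. 144.   2.  -1.  -1.]
 [579. 599. 610. 639. 666. 659. 651. 380. 143.   3.  -1.  -1.]
 [557. 565. 590. 629. 662. 660. 306. 301. 144.  -1.  -1.  -1.]
 [ -1. 171.   4.   8.  -1. 664.  -1.  -1.   3.  -1.  -1.  -1.]]
[ 0.  0.  0.  1. -0.  3.]
```

Call:
jog_arm([
  [0.018,-0.1,0,-0.1],
  [0.036,-0.2,0,-0.2],
  [0.054,-0.3,0,-0.3],
  [0.072,-0.4,0,-0.4],
  [0.09,-0.5,0,-0.5],
], grip=-1)

```text
time: 8.55
tcp_pos: [357.0, 472.1, 441.1]
eef_rot: [[0.09, 0.996, -0.002], [0.996, -0.09, -0.002], [-0.002, -0.001, -1.0]]
force: [0.4, 0.7, 1.4]
grip_width: 12.5
gripper_force: 0.0
```

Call:
jog_arm([
  [0.056,-0.086,0,0],
  [0.112,-0.172,0,0],
  [0.168,-0.258,0,0],
  [0.224,-0.344,0,0],
  [0.28,-0.43,0,0],
])

```text
time: 9.05
tcp_pos: [196.1, 599.7, 441.1]
eef_rot: [[0.093, 0.996, -0.001], [0.996, -0.093, -0.002], [-0.002, -0.001, -1.0]]
force: [-0.1, 0.1, -0.1]
grip_width: -0.1
gripper_force: 0.0
```

Call:
jog_arm([
  [0.12,0.03,0,0],
  [0.24,0.07,0,0],
  [0.36,0.1,0,0],
  [0.48,0.14,0,0],
  [0.6,0.18,0,0],
])

```text
time: 9.55
tcp_pos: [270.9, 783.4, 435.7]
eef_rot: [[0.093, 0.996, 0.009], [0.996, -0.093, 0.019], [0.02, 0.007, -1.0]]
force: [0.6, 0.0, 0.8]
grip_width: 0.2
gripper_force: 0.0
```

Call:
jog_arm([
  [0,0,0,0],
  [0,0,0,0],
])

```text
time: 9.75
tcp_pos: [271.4, 783.8, 432.0]
eef_rot: [[0.093, 0.996, 0.006], [0.996, -0.093, 0.014], [0.014, 0.005, -1.0]]
force: [-0.1, -0.3, -0.1]
grip_width: 0.4
gripper_force: 0.0
```

```bash
python3 - <<'E'
from h import *
s=sense(); print(s["tcp_pos"],s["eef_rot"].round(3),s["joint_pos"].round(3),s["time"])
E
```

```text
[271.37454415 783.82387475 432.04860448] [[ 0.093  0.996  0.006]
 [ 0.996 -0.093  0.014]
 [ 0.014  0.005 -1.   ]] [1.137 0.899 1.248 1.904 0.    2.8  ] 9.75
```

Call:
jog_arm([
  [0.5,0.15,0,0],
  [0.5,0.15,0,0],
  [0.5,0.15,0,0],
  [0.5,0.15,0,0],
  [0.5,0.15,0,0],
])

```text
time: 10.25
tcp_pos: [284.6, 795.5, 419.0]
eef_rot: [[0.093, 0.996, 0.005], [0.995, -0.093, 0.02], [0.02, 0.003, -1.0]]
force: [-0.3, 0.3, 0.0]
grip_width: 0.1
gripper_force: 0.0
```

Call:
jog_arm([
  [0,0,0,0],
  [0,0,0,0],
])

```text
time: 10.45
tcp_pos: [284.6, 796.0, 418.1]
eef_rot: [[0.093, 0.996, 0.005], [0.995, -0.093, 0.02], [0.02, 0.003, -1.0]]
force: [0.8, -0.1, 0.7]
grip_width: 0.2
gripper_force: 0.0
```

```bash
python3 - <<'E'
from h import *
s=sense(); print(s["tcp_pos"],s["eef_rot"].round(3),s["joint_pos"].round(3),s["time"])
E
```

```text
[284.61032353 796.00667742 418.08042839] [[ 0.093  0.996  0.005]
 [ 0.995 -0.093  0.02 ]
 [ 0.02   0.003 -1.   ]] [1.128 0.966 1.363 1.948 0.004 2.792] 10.45
```

Call:
jog_arm([
  [0.5,0.15,-0.8,0],
  [0.5,0.15,-0.8,0],
  [0.5,0.15,-0.8,0],
  [0.5,0.15,-0.8,0],
  [0.5,0.15,-0.8,0],
])

```text
time: 10.95
tcp_pos: [279.3, 774.8, 475.5]
eef_rot: [[0.092, 0.995, 0.033], [0.992, -0.094, 0.083], [0.086, 0.025, -0.996]]
force: [0.6, 0.4, -0.0]
grip_width: 0.5
gripper_force: 0.0
```

Call:
jog_arm([
  [0,0,0,0],
  [0,0,0,0],
])

```text
time: 11.15
tcp_pos: [279.6, 775.6, 473.2]
eef_rot: [[0.092, 0.995, 0.032], [0.992, -0.094, 0.08], [0.083, 0.024, -0.996]]
force: [-0.1, 0.3, 0.7]
grip_width: 0.1
gripper_force: 0.0
```

```bash
python3 - <<'E'
from h import *
s=sense(); print(s["tcp_pos"],s["eef_rot"].round(3),s["joint_pos"].round(3),s["time"])
E
```

```text
[279.60736224 775.56455247 473.23450094] [[ 0.092  0.995  0.032]
 [ 0.992 -0.094  0.08 ]
 [ 0.083  0.024 -0.996]] [1.122 0.899 1.363 1.948 0.006 2.786] 11.15
```

Call:
jog_arm([
  [-0.12,0,0,0],
  [-0.24,0,0,0],
  [-0.36,0,0,0],
  [-0.36,0,0,0],
])

```text
time: 11.55
tcp_pos: [269.9, 657.5, 463.6]
eef_rot: [[0.091, 0.995, 0.031], [0.992, -0.094, 0.08], [0.082, 0.024, -0.996]]
force: [1.2, 0.6, 1.3]
grip_width: -0.0
gripper_force: 0.0
```

```bash
python3 - <<'E'
from h import *
s=sense(); print(s["tcp_pos"],s["eef_rot"].round(3),s["joint_pos"].round(3),s["time"])
E
```

```text
[269.85181257 657.50028138 463.59120788] [[ 0.091  0.995  0.031]
 [ 0.992 -0.094  0.08 ]
 [ 0.082  0.024 -0.996]] [1.061 0.52  0.574 1.54  0.011 2.725] 11.55
```

Tilt gained at the edge of the reach persists, because the commanded pose follows the arm. I'll build it up at bearing 90° in free space, leaning the fingers toward +y.

Call:
jog_arm([
  [0.02,-0.12,0,-0.12],
  [0.04,-0.24,0,-0.24],
  [0.06,-0.36,0,-0.36],
  [0.08,-0.48,0,-0.48],
  [0.08,-0.6,0,-0.6],
])

```text
time: 12.05
tcp_pos: [32.3, 713.3, 461.2]
eef_rot: [[-0.374, 0.927, 0.032], [0.926, 0.37, 0.08], [0.062, 0.059, -0.996]]
force: [-0.1, 0.3, 0.1]
grip_width: 0.2
gripper_force: 0.0
```

Call:
jog_arm([
  [0.5,0,-0.6,0],
  [0.5,0,-0.6,0],
  [0.5,0,-0.6,0],
  [0.5,0,-0.6,0],
  [0.5,0,-0.6,0],
])

```text
time: 12.55
tcp_pos: [-16.9, 795.4, 531.8]
eef_rot: [[-0.373, 0.927, 0.037], [0.919, 0.364, 0.151], [0.127, 0.091, -0.988]]
force: [0.7, 2.0, -1.6]
grip_width: 0.1
gripper_force: 0.0
```

Call:
jog_arm([
  [0.5,0,-1,0],
  [0.5,0,-1,0],
  [0.5,0,-1,0],
  [0.5,0,-1,0],
  [0.5,0,-1,0],
])

```text
time: 13.05
tcp_pos: [-54.7, 754.3, 603.8]
eef_rot: [[-0.376, 0.926, 0.041], [0.901, 0.355, 0.248], [0.215, 0.13, -0.968]]
force: [0.2, -0.1, -0.0]
grip_width: -0.1
gripper_force: 0.0
```

```bash
python3 - <<'E'
from h import *
s=sense(); print(s["tcp_pos"],s["eef_rot"].round(3),s["joint_pos"].round(3),s["time"])
E
```

```text
[-54.67348185 754.30571199 603.84735379] [[-0.376  0.926  0.041]
 [ 0.901  0.355  0.248]
 [ 0.215  0.13  -0.968]] [ 1.538  0.734  1.363  1.948 -0.033  2.724] 13.05
```

Call:
jog_arm([
  [0.6,0.25,-1,0],
  [0.6,0.25,-1,0],
  [0.6,0.25,-1,0],
  [0.6,0.25,-1,0],
  [0.6,0.25,-1,0],
])

```text
time: 13.55
tcp_pos: [-52.5, 719.7, 654.9]
eef_rot: [[-0.378, 0.925, 0.043], [0.884, 0.347, 0.315], [0.276, 0.157, -0.948]]
force: [0.5, 0.7, 0.3]
grip_width: 0.1
gripper_force: 0.0
```

Call:
jog_arm([
  [0.6,0.25,-1,0],
  [0.6,0.25,-1,0],
  [0.6,0.25,-1,0],
  [0.6,0.25,-1,0],
  [0.6,0.25,-1,0],
])

```text
time: 14.05
tcp_pos: [-52.9, 681.2, 703.9]
eef_rot: [[-0.381, 0.923, 0.044], [0.861, 0.338, 0.38], [0.336, 0.183, -0.924]]
force: [0.3, 0.6, 0.6]
grip_width: -0.5
gripper_force: 0.0
```

Call:
jog_arm([
  [0.6,0.25,-1,0],
  [0.6,0.25,-1,0],
  [0.6,0.25,-1,0],
  [0.6,0.25,-1,0],
  [0.6,0.25,-1,0],
])

```text
time: 14.55
tcp_pos: [-54.0, 639.4, 749.9]
eef_rot: [[-0.384, 0.922, 0.046], [0.835, 0.326, 0.444], [0.394, 0.209, -0.895]]
force: [-0.2, 0.0, 0.5]
grip_width: -0.4
gripper_force: 0.0
```

```bash
python3 - <<'E'
from h import *
s=sense(); print(s["tcp_pos"],s["eef_rot"].round(3),s["joint_pos"].round(3),s["time"])
E
```

```text
[-54.042503   639.36623562 749.93490787] [[-0.384  0.922  0.046]
 [ 0.835  0.326  0.444]
 [ 0.394  0.209 -0.895]] [ 1.53   0.524  1.363  1.948 -0.028  2.71 ] 14.55
```

Call:
jog_arm([
  [0.6,0.25,-1,0],
  [0.6,0.25,-1,0],
  [0.6,0.25,-1,0],
  [0.6,0.25,-1,0],
  [0.6,0.25,-1,0],
])

```text
time: 15.05
tcp_pos: [-56.4, 594.4, 792.8]
eef_rot: [[-0.387, 0.921, 0.048], [0.805, 0.312, 0.505], [0.45, 0.235, -0.862]]
force: [1.4, 0.1, -0.1]
grip_width: -0.4
gripper_force: 0.0
```

Call:
jog_arm([
  [0.6,0.25,-1,0],
  [0.6,0.25,-1,0],
  [0.6,0.25,-1,0],
  [0.6,0.25,-1,0],
  [0.6,0.25,-1,0],
])

```text
time: 15.55
tcp_pos: [-60.0, 546.4, 832.5]
eef_rot: [[-0.39, 0.919, 0.05], [0.771, 0.296, 0.564], [0.504, 0.259, -0.824]]
force: [0.3, 0.2, 0.5]
grip_width: 0.3
gripper_force: 0.0
```

Call:
jog_arm([
  [0.6,0.25,-1,0],
  [0.6,0.25,-1,0],
  [0.6,0.25,-1,0],
  [0.6,0.25,-1,0],
  [0.6,0.25,-1,0],
])

```text
time: 16.05
tcp_pos: [-64.7, 495.8, 868.6]
eef_rot: [[-0.394, 0.918, 0.052], [0.733, 0.279, 0.62], [0.554, 0.283, -0.783]]
force: [-0.0, -0.5, -1.2]
grip_width: -0.1
gripper_force: 0.0
```

```bash
python3 - <<'E'
from h import *
s=sense(); print(s["tcp_pos"],s["eef_rot"].round(3),s["joint_pos"].round(3),s["time"])
np.set_printoptions(precision=1,suppress=True)
# refine plunger from wide views
from scipy.optimize import least_squares
for n in("side0","scene0","w3","side6"):
    i,im,dp=load(n);P=cloud(i,dp);h=cv2.cvtColor(im,cv2.COLOR_BGR2HSV)
    m=(np.hypot(P[...,0]-572,P[...,1]+14)<24)&(P[...,2]>70)&(P[...,2]<88); v,u=np.nonzero(m)
    c=(u.mean(),v.mean()); print(n,m.sum(),(u.min(),u.max(),v.min(),v.max()),P[m].min(0),P[m].max(0))
    t=m&(P[...,2]>80); print("  top",t.sum(),P[t].min(0),P[t].max(0))
E
python3 -c "
import cv2,numpy as np
a=cv2.imread('pics/side0.png')[185:245,260:350]; b=cv2.imread('pics/w3.png')[260:390,420:600]
cv2.imwrite('pics/p7.png',np.hstack([cv2.resize(a,(390,260)),cv2.resize(b,(360,260))]))"
```

```text
[-64.71089765 495.77166524 868.6234494 ] [[-0.394  0.918  0.052]
 [ 0.733  0.279  0.62 ]
 [ 0.554  0.283 -0.783]] [ 1.541  0.315  1.363  1.948 -0.034  2.713] 16.05
side0 69 (np.int64(298), np.int64(308), np.int64(198), np.int64(205)) [556.2 -28.   76.5] [585.1   1.7  85.7]
  top 57 [556.2 -28.   80.2] [585.1   0.4  85.7]
scene0 16 (np.int64(304), np.int64(315), np.int64(193), np.int64(198)) [561.6 -23.9  74.5] [583.4   4.1  83.3]
  top 7 [564.6  -1.3  81. ] [578.5   4.1  83.3]
w3 206 (np.int64(510), np.int64(530), np.int64(330), np.int64(348)) [568.1 -22.1  73.5] [587.    3.6  83.6]
  top 130 [569.9 -22.1  80.1] [585.6   3.6  83.6]
side6 70 (np.int64(298), np.int64(308), np.int64(198), np.int64(205)) [556.6 -27.9  76.4] [586.5   1.   85.2]
  top 57 [558.4 -27.9  80.1] [586.5   1.   85.2]
```

View pics/p7.png

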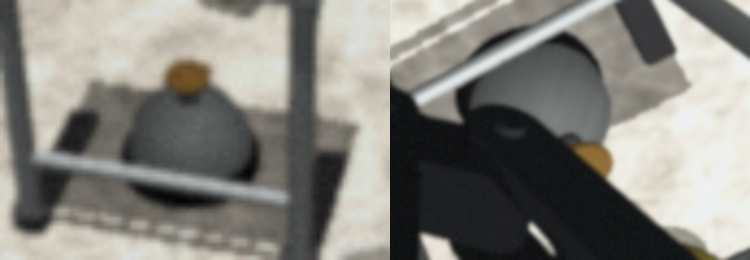

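The plunger head is centred near (571.5,−13.5). The tool is tilted 0.67 rad toward +y. Next I check the bottles and plan the way back.

```bash
cat >> h.py <<'E'
def plan(pts,turns=None):
    "shifts (fractions) from the present pose through world points; each call re-based; turn in units of 45 deg applied in that call"
    s=sense(); p=s["tcp_pos"].copy(); R=s["eef_rot"].copy()
    for k,q in enumerate(pts):
        d=R.T@(np.array(q,float)-p)/400; t=turns[k] if turns else 0
        print(q,"dist %.0f"%np.linalg.norm(np.array(q)-p),"->",d.round(3),t)
        a=np.radians(45)*t; R=R@np.array([[np.cos(a),-np.sin(a),0],[np.sin(a),np.cos(a),0],[0,0,1]]); p=np.array(q,float)
E
python3 - <<'E'
from h import *
np.set_printoptions(precision=0,suppress=True)
for n in("side0","scene0"):
    i,im,dp=load(n);P=cloud(i,dp)
    m=(P[...,0]>420)&(P[...,0]<800)&(P[...,1]>-420)&(P[...,1]<-80)&(P[...,2]>60)&(P[...,2]<400)&~((abs(P[...,0]-441)<40)&(abs(P[...,1]+312)<40))
    if n=="scene0": m[:,385:]=0
    k,l,st,c=cv2.connectedComponentsWithStats(m.astype(np.uint8))
    for j in range(1,k):
        if st[j,4]>60: q=P[l==j]; print(n,st[j],q.min(0),q.max(0))
for n in("side0","scene0"):
    i,im,dp=load(n);P=cloud(i,dp)
    for z in(200,): 
        m=(abs(P[...,2]-z)<20)&(P[...,0]>450)&(P[...,0]<800)&(P[...,1]>-420)&(P[...,1]<-80); print(n,z,P[m].min(0) if m.any() else '',P[m].max(0) if m.any() else '')
plan([(80,420,700),(300,200,600),(420,-50,520),(480,-200,450),(552,-214,345)],[-.9,-.9,-.9,-.7,0])
E
```

```text
side0 [ 242   94   83   78 3391] [ 614. -418.   63.] [ 800. -103.  242.]
side0 [330 106  14  35 306] [ 580. -420.   61.] [ 629. -406.  190.]
scene0 [ 286   67   76   85 4460] [ 664. -343.   61.] [ 800. -101.  244.]
scene0 [362  93  23  55 875] [ 611. -420.   60.] [ 799. -280.  236.]
side0 200 [ 592. -419.  180.] [ 800. -105.  220.]
scene0 200 [ 595. -420.  180.] [ 800. -103.  220.]
(80, 420, 700) dist 235 -> [-1.  0.  0.] -0.9
(300, 200, 600) dist 327 -> [-1. -0. -0.] -0.9
(420, -50, 520) dist 289 -> [-0. -1. -0.] -0.9
(480, -200, 450) dist 176 -> [ 0. -0. -0.] -0.7
(552, -214, 345) dist 128 -> [ 0. -0.  0.] 0
```

```bash
python3 - <<'E'
from h import *
np.set_printoptions(precision=3,suppress=True)
i,_,_=load("scene0"); print(onplane(i,374.,108.,225.)); i,_,_=load("side0"); print(onplane(i,316.,119.,225.),onplane(i,340.,106.,225.))
plan([(80,420,720),(250,230,620),(390,0,540),(460,-170,450),(552,-214,345)],[-.9,-.9,-.9,-.7,0])
E
```

```text
[ 608.245 -273.225  225.   ]
[ 613.115 -236.037  225.   ] [ 572.04  -349.689  225.   ]
(80, 420, 720) dist 221 -> [-0.487  0.174  0.192] -0.9
(250, 230, 620) dist 274 -> [-0.619 -0.283 -0.077] -0.9
(390, 0, 540) dist 281 -> [-0.208 -0.646 -0.182] -0.9
(460, -170, 450) dist 205 -> [ 0.282 -0.42  -0.078] -0.7
(552, -214, 345) dist 146 -> [ 0.234 -0.238  0.149] 0
```

Call:
jog_arm([
  [-0.1,0.035,0.04,-0.18],
  [-0.2,0.07,0.08,-0.36],
  [-0.3,0.1,0.12,-0.54],
  [-0.4,0.14,0.16,-0.72],
  [-0.48,0.17,0.19,-0.9],
])

```text
time: 16.55
tcp_pos: [49.9, 436.7, 749.2]
eef_rot: [[-0.817, 0.575, 0.051], [0.478, 0.624, 0.618], [0.323, 0.53, -0.784]]
force: [0.7, 1.1, 1.3]
grip_width: -0.0
gripper_force: 0.0
```

Call:
jog_arm([
  [-0.11,-0.05,-0.01,-0.18],
  [-0.22,-0.1,-0.02,-0.36],
  [-0.33,-0.15,-0.03,-0.54],
  [-0.44,-0.2,-0.05,-0.72],
  [-0.54,-0.25,-0.06,-0.9],
])

```text
time: 17.05
tcp_pos: [148.8, 285.9, 663.1]
eef_rot: [[-0.998, 0.026, 0.052], [0.052, 0.786, 0.616], [-0.025, 0.617, -0.786]]
force: [0.5, -0.1, 0.2]
grip_width: -0.2
gripper_force: 0.0
```

```bash
python3 - <<'E'
from h import *
np.set_printoptions(precision=3,suppress=True)
for n in("scene0","side0"):
    i,im,dp=load(n);P=cloud(i,dp);h=cv2.cvtColor(im,cv2.COLOR_BGR2HSV)
    m=(h[...,0]>5)&(h[...,0]<25)&(h[...,1]>140)&(h[...,2]>60)&(P[...,0]>540)&(P[...,0]<720)&(P[...,1]<-150)&(P[...,1]>-380)&(P[...,2]>70)&(P[...,2]<250)
    print(n,m.sum(),P[m].min(0),P[m].max(0))
s=sense(); print(s["tcp_pos"],s["eef_rot"],s["joint_pos"])
plan([(390,0,540),(460,-170,450),(552,-214,345)],[-.9,0,0])
E
```

```text
scene0 336 [ 611.495 -332.209   70.231] [ 655.064 -280.308  143.386]
side0 282 [ 613.859 -320.922   70.16 ] [ 665.969 -283.454  142.544]
[148.798 285.885 663.131] [[-0.998  0.026  0.052]
 [ 0.052  0.786  0.616]
 [-0.025  0.617 -0.786]] [ 0.643 -0.298  0.046  1.434  0.48   0.806]
(390, 0, 540) dist 394 -> [-0.632 -0.736 -0.167] -0.9
(460, -170, 450) dist 205 -> [ 0.159 -0.481 -0.076] 0
(552, -214, 345) dist 146 -> [-0.016 -0.333  0.151] 0
```

Call:
jog_arm([
  [-0.07,-0.08,-0.02,-0.15],
  [-0.14,-0.16,-0.04,-0.3],
  [-0.21,-0.24,-0.06,-0.5],
  [-0.28,-0.32,-0.08,-0.7],
  [-0.35,-0.4,-0.09,-0.9],
])

```text
time: 17.55
tcp_pos: [245.8, 175.5, 616.0]
eef_rot: [[-0.91, -0.411, 0.051], [-0.298, 0.734, 0.61], [-0.288, 0.54, -0.791]]
force: [-0.1, 0.4, -0.7]
grip_width: 0.1
gripper_force: 0.0
```

Call:
jog_arm([
  [0,0,0,0],
])

```text
time: 17.65
tcp_pos: [248.2, 174.6, 614.4]
eef_rot: [[-0.912, -0.407, 0.05], [-0.295, 0.736, 0.609], [-0.284, 0.541, -0.792]]
force: [0.3, -0.9, 0.2]
grip_width: 0.3
gripper_force: 0.0
```

```bash
python3 - <<'E'
from h import *
np.set_printoptions(precision=3,suppress=True)
s=sense(); print(s["tcp_pos"],s["eef_rot"],s["joint_pos"])
plan([(440,-90,520),(552,-214,400),(552,-214,345)])
E
```

```text
[248.166 174.643 614.434] [[-0.912 -0.407  0.05 ]
 [-0.295  0.736  0.609]
 [-0.284  0.541 -0.792]] [ 0.07  -0.25  -0.025  1.68   0.648 -0.293]
(440, -90, 520) dist 340 -> [-0.175 -0.81  -0.192] 0
(552, -214, 400) dist 206 -> [-0.079 -0.504  0.063] 0
(552, -214, 345) dist 55 -> [ 0.039 -0.074  0.109] 0
```

Call:
jog_arm([
  [-0.018,-0.08,-0.019,0],
  [-0.036,-0.16,-0.038,0],
  [-0.054,-0.24,-0.057,0],
  [-0.07,-0.32,-0.076,0],
  [-0.088,-0.4,-0.096,0],
])

```text
time: 18.15
tcp_pos: [341.1, 45.2, 569.9]
eef_rot: [[-0.912, -0.406, 0.05], [-0.294, 0.736, 0.61], [-0.285, 0.542, -0.791]]
force: [1.2, 1.4, -0.3]
grip_width: 0.2
gripper_force: 0.0
```

Call:
jog_arm([
  [-0.018,-0.08,-0.019,0],
  [-0.036,-0.16,-0.038,0],
  [-0.054,-0.24,-0.057,0],
  [-0.07,-0.32,-0.076,0],
  [-0.088,-0.4,-0.096,0],
])

```text
time: 18.65
tcp_pos: [437.0, -85.3, 523.6]
eef_rot: [[-0.912, -0.406, 0.05], [-0.295, 0.736, 0.61], [-0.284, 0.542, -0.791]]
force: [0.2, -0.1, 0.2]
grip_width: -0.1
gripper_force: 0.0
```

Call:
jog_arm([
  [0,0,0,0],
])

```text
time: 18.75
tcp_pos: [438.5, -87.0, 521.7]
eef_rot: [[-0.914, -0.403, 0.048], [-0.293, 0.736, 0.611], [-0.282, 0.544, -0.79]]
force: [-1.4, -0.1, -1.2]
grip_width: -0.0
gripper_force: 0.0
```

```bash
python3 - <<'E'
from h import *
np.set_printoptions(precision=3,suppress=True)
s=sense(); print(s["tcp_pos"],s["eef_rot"],s["joint_pos"],s["time"])
plan([(552,-214,400),(552,-214,345)])
E
```

```text
[438.484 -86.962 521.681] [[-0.914 -0.403  0.048]
 [-0.293  0.736  0.611]
 [-0.282  0.544 -0.79 ]] [-0.538  0.151  0.098  1.849  0.581 -1.038] 18.75
(552, -214, 400) dist 209 -> [-0.081 -0.514  0.06 ] 0
(552, -214, 345) dist 55 -> [ 0.039 -0.075  0.109] 0
```

Call:
jog_arm([
  [-0.016,-0.1,0.012,0],
  [-0.032,-0.2,0.024,0],
  [-0.048,-0.3,0.036,0],
  [-0.064,-0.4,0.048,0],
  [-0.08,-0.51,0.06,0],
])

```text
time: 19.25
tcp_pos: [550.6, -210.1, 403.7]
eef_rot: [[-0.912, -0.408, 0.05], [-0.296, 0.736, 0.609], [-0.285, 0.541, -0.791]]
force: [0.4, -0.5, -0.6]
grip_width: -0.1
gripper_force: 0.0
```

Call:
jog_arm([
  [0.02,-0.04,0.05,0],
  [0.04,-0.075,0.11,0],
  [0.04,-0.075,0.11,0],
])

```text
time: 19.55
tcp_pos: [549.5, -209.5, 345.2]
eef_rot: [[-0.913, -0.405, 0.046], [-0.295, 0.734, 0.612], [-0.281, 0.546, -0.789]]
force: [-0.6, 0.6, 0.4]
grip_width: -0.2
gripper_force: 0.0
```

```bash
python3 - <<'E'
from h import *
np.set_printoptions(precision=3,suppress=True)
s=sense(); print(s["tcp_pos"],s["eef_rot"],s["joint_pos"],s["time"])
z=s["eef_rot"][:,2]; tip=np.array([571,-17,95.]); t=tip-173*z; print("pre TCP",t, "tip now",s["tcp_pos"]+173*z)
plan([t-60*z,t])
i,im,dp=snap("wrist","w8")
P=cloud(i,dp); m=(np.hypot(P[...,0]-571,P[...,1]+14)<30)&(P[...,2]>70)&(P[...,2]<92); print("plunger wrist",m.sum(),P[m].min(0) if m.any() else '',P[m].max(0) if m.any() else '')
m=(abs(P[...,2]-226)<6)&(P[...,0]>440)&(P[...,0]<690)&(P[...,1]<-20)&(P[...,1]>-80); q=P[m]; print(m.sum())
for x in(500,540,570,600): 
    b=q[abs(q[:,0]-x)<8]; print(x,b[:,1].min() if len(b) else '')
n="side"; i,im,dp=snap("side","side8"); i,im,dp=snap("scene","scene8")
E
python3 -c "
import cv2,numpy as np
a=cv2.imread('pics/side8.png')[60:260,230:430]; b=cv2.imread('pics/w8.png')
cv2.imwrite('pics/p8.png',np.hstack([cv2.resize(a,(320,320)),cv2.resize(b,(480,320))]))"
```

```text
[ 549.532 -209.5    345.187] [[-0.913 -0.405  0.046]
 [-0.295  0.734  0.612]
 [-0.281  0.546 -0.789]] [-0.617  0.467  0.104  1.589  0.553 -1.129] 19.55
pre TCP [ 563.123 -122.897  231.575] tip now [ 557.409 -103.603  208.612]
[ 560.391 -159.624  278.943] dist 84 -> [-0.015 -0.01   0.208] 0
[ 563.123 -122.897  231.575] dist 60 -> [0.   0.   0.15] 0
plunger wrist 749 [554.579 -29.594  74.186] [585.457   1.995  83.197]
6998
500 -57.73923008367922
540 -52.91697168945416
570 -49.63111636887777
600
```

View pics/p8.png

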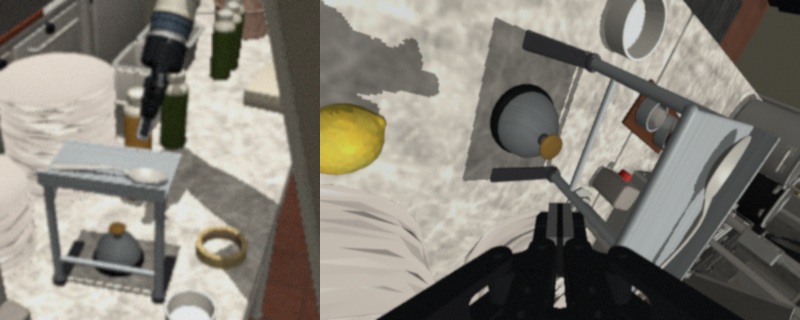

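Plunger from the wrist view: (570,−14), top at 83 mm. The shelf edge there is at y = −50. I turn the camera to the underside, so that the narrow side of the body faces the shelf edge.

Call:
jog_arm([
  [0,0,0,-0.18],
  [0,0,0,-0.36],
  [0,0,0,-0.54],
  [0,0,0,-0.7],
])

```text
time: 20.1
tcp_pos: [549.6, -210.4, 350.7]
eef_rot: [[-0.558, -0.828, 0.052], [-0.64, 0.47, 0.608], [-0.528, 0.306, -0.792]]
force: [-0.6, -0.3, 0.3]
grip_width: 0.2
gripper_force: 0.0
```

Call:
jog_arm([
  [0,0,0,-0.18],
  [0,0,0,-0.36],
  [0,0,0,-0.54],
  [0,0,0,-0.7],
  [0,0,0,-0.7],
])

```text
time: 20.6
tcp_pos: [549.6, -210.4, 350.5]
eef_rot: [[-0.047, -0.998, 0.052], [-0.791, 0.069, 0.608], [-0.611, -0.012, -0.792]]
force: [0.1, 0.5, 1.2]
grip_width: 0.0
gripper_force: 0.0
```

```bash
python3 - <<'E'
from h import *
np.set_printoptions(precision=3,suppress=True)
s=sense(); print(s["tcp_pos"],s["eef_rot"],s["joint_pos"],s["time"])
z=s["eef_rot"][:,2]; tip=np.array([570.5,-12,96.]); t=tip-173*z; print("pre TCP",t)
plan([t-60*z,t,t-[0,0,18]])
E
```

```text
[ 549.581 -210.378  350.472] [[-0.047 -0.998  0.052]
 [-0.791  0.069  0.608]
 [-0.611 -0.012 -0.792]] [-0.619  0.462  0.111  1.593  0.554 -2.232] 20.6
pre TCP [ 561.487 -117.258  232.998]
[ 558.362 -153.764  280.512] dist 90 -> [-0.006 -0.01   0.226] 0
[ 561.487 -117.258  232.998] dist 60 -> [-0.    0.    0.15] 0
[ 561.487 -117.258  214.998] dist 18 -> [0.027 0.001 0.036] 0
```

Call:
jog_arm([
  [-0.002,-0.003,0.08,0],
  [-0.004,-0.006,0.15,0],
  [-0.006,-0.01,0.226,0],
  [-0.006,-0.01,0.27,0],
  [-0.006,-0.01,0.3,0],
])

```text
time: 21.1
tcp_pos: [559.7, -134.8, 255.2]
eef_rot: [[-0.054, -0.997, 0.05], [-0.789, 0.073, 0.61], [-0.612, -0.007, -0.791]]
force: [0.0, -0.5, 0.6]
grip_width: -0.1
gripper_force: 0.0
```

Call:
jog_arm([
  [0,0,0.03,0],
  [0,0,0.06,0],
  [0,0,0.076,0],
  [0,0,0.076,0],
])

```text
time: 21.5
tcp_pos: [561.3, -116.9, 231.2]
eef_rot: [[-0.052, -0.997, 0.05], [-0.789, 0.072, 0.61], [-0.612, -0.008, -0.791]]
force: [-0.5, -1.1, -0.9]
grip_width: 0.0
gripper_force: 0.0
```

```bash
python3 - <<'E'
from h import *
np.set_printoptions(precision=3,suppress=True)
s=sense(); z=s["eef_rot"][:,2]; print(s["tcp_pos"],s["force"],"tip",s["tcp_pos"]+173*z)
for n in("side","scene"): snap(n,n+"9")
a=cv2.imread('pics/side9.png')[125:245,240:360]; b=cv2.imread('pics/scene9.png')[120:240,240:360]
cv2.imwrite('pics/p9.png',np.hstack([cv2.resize(a,(400,400),interpolation=cv2.INTER_CUBIC),cv2.resize(b,(400,400),interpolation=cv2.INTER_CUBIC)]))
plan([s["tcp_pos"]-[0,0,10],s["tcp_pos"]-[0,0,13],s["tcp_pos"]-[0,0,16]])
E
```

```text
[ 561.262 -116.937  231.243] [-0.481 -1.054 -0.857] tip [569.916 -11.453  94.396]
[ 561.262 -116.937  221.243] dist 10 -> [0.015 0.001 0.021] 0
[ 561.262 -116.937  218.243] dist 3 -> [0.005 0.    0.006] 0
[ 561.262 -116.937  215.243] dist 3 -> [0.005 0.    0.006] 0
```

View pics/p9.png

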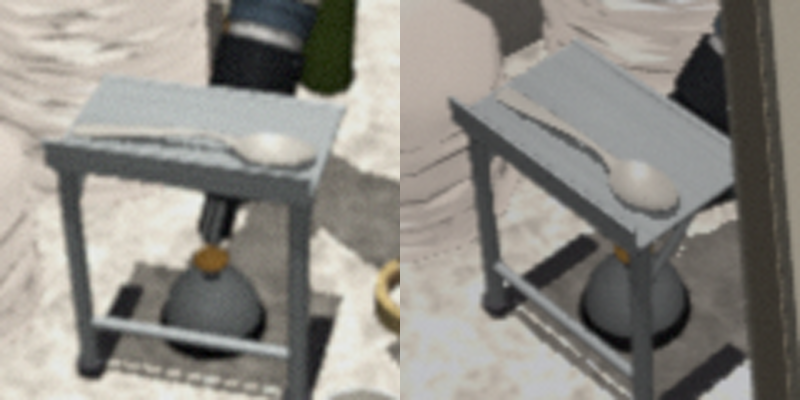

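The closed fingertips stand just above the brass plunger, at (215,240) in the left crop, clear of the shelf. Now I press down in world z.

Call:
jog_arm([
  [0.004,0,0.005,0],
  [0.008,0,0.01,0],
  [0.012,0,0.016,0],
  [0.015,0,0.02,0],
  [0.015,0,0.02,0],
])

```text
time: 22.1
tcp_pos: [561.3, -117.6, 220.9]
eef_rot: [[-0.051, -0.997, 0.051], [-0.789, 0.071, 0.61], [-0.612, -0.009, -0.791]]
force: [-1.2, -4.0, 4.6]
grip_width: 0.3
gripper_force: 2.3
```

Call:
jog_arm([
  [0.003,0,0.004,0],
  [0.006,0,0.008,0],
  [0.006,0,0.008,0],
])

```text
time: 22.4
tcp_pos: [561.4, -117.5, 217.2]
eef_rot: [[-0.05, -0.997, 0.051], [-0.79, 0.071, 0.609], [-0.612, -0.009, -0.791]]
force: [-1.7, -4.5, 7.5]
grip_width: -0.4
gripper_force: 3.5
```

```bash
python3 - <<'E'
from h import *
np.set_printoptions(precision=1,suppress=True)
s=sense(); z=s["eef_rot"][:,2]; print(s["tcp_pos"],s["force"],"tip",s["tcp_pos"]+173*z)
i,im,dp=snap("side","side10");P=cloud(i,dp)
m=(np.hypot(P[...,0]-570,P[...,1]+14)<16)&(P[...,2]>65)&(P[...,2]<85); h=cv2.cvtColor(im,cv2.COLOR_BGR2HSV); m&=(h[...,1]>120)&(h[...,0]<25); v,u=np.nonzero(m); print(m.sum(),P[m][:,2],v.min(),v.max())
i,im,dp=load("side9");h=cv2.cvtColor(im,cv2.COLOR_BGR2HSV);P=cloud(i,dp);m=(np.hypot(P[...,0]-570,P[...,1]+14)<16)&(P[...,2]>65)&(P[...,2]<88)&(h[...,1]>120)&(h[...,0]<25); v,u=np.nonzero(m); print(m.sum(),P[m][:,2],v.min(),v.max())
E
```

```text
[ 561.4 -117.5  217.2] [-1.7 -4.5  7.5] tip [570.2 -12.1  80.3]
46 [76.4 74.7 77.7 75.2 75.1 74.9 73.5 76.4 75.9 75.4 78.  75.9 76.6 75.7
 76.9 77.5 78.4 76.2 77.9 77.9 75.8 73.8 75.4 72.9 74.  74.8 77.9 74.6
 76.3 76.5 74.3 74.  72.9 70.  73.  74.7 71.6 72.3 74.3 71.5 70.7 70.7
 71.9 70.1 71.4 71.2] 202 207
50 [84.  85.9 84.5 83.5 82.2 85.3 85.1 82.8 82.4 81.8 81.2 83.6 83.9 85.8
 84.8 84.1 83.8 82.  80.2 83.2 83.  83.1 84.2 81.9 83.3 82.5 84.3 82.5
 82.1 81.6 83.1 83.2 83.7 80.7 81.4 78.8 79.6 79.9 83.2 81.5 82.8 81.
 80.1 78.9 75.9 78.7 77.8 79.2 78.1 77.8] 199 205
```

Call:
jog_arm([
  [0.003,0,0.004,0],
  [0.006,0,0.008,0],
  [0.006,0,0.008,0],
  [0.006,0,0.008,0],
])

```text
time: 22.85
tcp_pos: [561.3, -117.6, 214.8]
eef_rot: [[-0.05, -0.997, 0.052], [-0.789, 0.072, 0.61], [-0.612, -0.011, -0.791]]
force: [-7.5, -7.0, 21.5]
grip_width: 0.1
gripper_force: 10.9
```

```bash
python3 - <<'E'
from h import *
np.set_printoptions(precision=1,suppress=True)
s=sense(); z=s["eef_rot"][:,2]; print(s["tcp_pos"],s["force"],"tip",s["tcp_pos"]+173*z)
i,im,dp=snap("side","side11");P=cloud(i,dp);h=cv2.cvtColor(im,cv2.COLOR_BGR2HSV);m=(np.hypot(P[...,0]-570,P[...,1]+14)<16)&(P[...,2]>60)&(P[...,2]<88)&(h[...,1]>120)&(h[...,0]<25); v,u=np.nonzero(m); print(m.sum(),np.median(P[m][:,2]),v.min(),v.max())
E
```

```text
[ 561.3 -117.6  214.8] [-7.5 -7.  21.5] tip [570.3 -12.1  78. ]
49 73.03864421321236 202 208
```

The force jumped to 21 N, so the plunger is on its stop. I release it and retreat by the way I came.

Call:
jog_arm([
  [-0.008,0,-0.01,0],
  [-0.016,0,-0.02,0],
  [-0.024,0,-0.031,0],
  [-0.027,0,-0.036,0],
  [-0.027,0,-0.036,0],
])

```text
time: 23.4
tcp_pos: [561.2, -117.3, 230.9]
eef_rot: [[-0.05, -0.997, 0.05], [-0.789, 0.07, 0.61], [-0.612, -0.009, -0.791]]
force: [0.6, 0.2, 0.1]
grip_width: 0.1
gripper_force: 0.0
```

Call:
jog_arm([
  [0,0,-0.05,0],
  [0,0,-0.12,0],
  [0,0,-0.2,0],
  [0,0,-0.28,0],
  [0,0,-0.35,0],
])

```text
time: 23.9
tcp_pos: [554.0, -203.5, 342.4]
eef_rot: [[-0.05, -0.997, 0.05], [-0.789, 0.07, 0.61], [-0.612, -0.009, -0.791]]
force: [-0.3, -0.6, -0.1]
grip_width: -0.3
gripper_force: 0.0
```

Call:
jog_arm([
  [0,0,0,0],
  [0,0,0,0],
  [0,0,0,0],
])

```text
time: 24.2
tcp_pos: [554.1, -202.2, 340.4]
eef_rot: [[-0.051, -0.998, 0.049], [-0.789, 0.07, 0.611], [-0.613, -0.007, -0.79]]
force: [0.3, -0.0, 0.5]
grip_width: 0.2
gripper_force: 0.0
```

```bash
python3 - <<'E'
from h import *
np.set_printoptions(precision=1,suppress=True)
s=sense(); print(s["tcp_pos"],s["force"],s["time"])
i,im,dp=snap("side","side12");P=cloud(i,dp);h=cv2.cvtColor(im,cv2.COLOR_BGR2HSV);m=(np.hypot(P[...,0]-570,P[...,1]+14)<16)&(P[...,2]>60)&(P[...,2]<90)&(h[...,1]>120)&(h[...,0]<25); v,u=np.nonzero(m); print("plunger",m.sum(),np.median(P[m][:,2]),v.min(),v.max())
q=P[(np.hypot(P[...,0]-519,P[...,1]-347)<40)]
for a in(155,170,178): b=q[abs(q[:,2]-a)<6]; print(a,len(b),b.min(0),b.max(0))
q=P[(np.hypot(P[...,0]-497,P[...,1]-247)<30)&(P[...,2]>60)]; print("salt",q.min(0),q.max(0))
i,im0,d0=load("side6"); P0=cloud(i,d0); q=P0[(np.hypot(P0[...,0]-497,P0[...,1]-247)<30)&(P0[...,2]>60)]; print("salt before",q.min(0),q.max(0))
E
```

```text
[ 554.1 -202.2  340.4] [ 0.3 -0.   0.5] 24.2
plunger 48 82.13547755802205 200 206
155 195 [494.9 326.5 149. ] [541.8 372.4 161. ]
170 141 [502.5 334.  164.1] [534.5 364.7 175.2]
178 35 [513.6 343.1 172.4] [524.9 354.4 180.3]
salt [485.4 228.4  60. ] [510.2 254.8  97. ]
salt before [483.7 231.5  60.1] [510.1 253.5  95.9]
```

```bash
python3 -c "
from plant import hand_in
print(hand_in())"
```

```text
the job is handed in; nothing more can be done
None
```

The job is handed in: the pepper mill stands upright in the large ring, let go, and the bell's plunger was then pressed to its stop and is up again, with the salt shaker standing in its ring; no verdict came back.

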